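# Home a filter wheel on its stop and count three clicks

## Robot

A 7-joint arm with a two-finger parallel gripper is mounted at the origin on a cart in front of the work surface, level with it; the furniture and walls round the work are solid. World frame = base frame: x ahead of the robot, y to its left, z up, the work surface at z = 0. Lengths are in m, angles in rad, forces in N, time in s.
With the tool pointing down it reaches from about 0.4 to 0.9 m from the base axis. Payload 5.6 kg.
Tool frame: the origin (TCP) lies between the finger pads; the fingertips stand 14 mm ahead of it and the grasp point (between the pads) lies 5 mm behind it; z points along the fingers, y is the line along which they close (so a half turn about z gives the same grasp; the last joint's range is limited). The gripper opens to 92 mm and grips with 3 to 60 N. Pads are 20 mm wide; open, the fingers measure 128 mm over their backs; the gripper's body (75 mm by 189 mm) begins 69 mm behind the grasp point.
Start: joints at [-1.345, 0.468, -0.012, 1.603, 0.006, 1.071, -0.056], TCP at [0.173, 0.627, 0.194] pointing down, gripper open.
Joint ranges: [-2.53, 2.53], [-0.31, 2.02], [-1.57, 1.55], [0.28, 2.44], [-1.29, 4.43], [0.15, 1.84], [-2.92, 2.92]. Speed limits (rad/s): [2.57, 2.57, 3.14, 3.14, 3.14, 3.14, 3.14].

## Interface

Orientations are given as a 3x3 rotation matrix whose columns are the frame's x, y, z axes.
In Python, from cell import env, cams gives the robot as it stands.
- The arm moves only by the tool jog_arm, never from a script. Its argument "steps" is a list of rows, each an object of numbers: "tx", "ty", "tz": the shift along the world's x, y, z in mm; "wx", "wy", "wz": the turn, a rotation vector about the world's x, y, z in degrees. A call has 1 to 20 rows; each row shifts and turns the commanded pose from where the row before left it; what a row does not reach is not made up. A row lasts 1/10 s, in which the tool goes at most 50 mm and 8.59 degrees, less where a joint would pass 70% of its speed; a pose out of reach is approached as far as the arm can. A call is refused whole if a number of a shift passes 50 or a number of a turn 8.59, either way. A call with a gripper value outside its range is refused whole. "grip" is the closure, from 0 (fully open) to 1 (shut), set as the call begins (left out, the last holds). The fingers move at their own pace and stop on an object; "grip_force" is the grip in N (left out, the last holds). Time passes only in rows, so rows that do not move let the fingers close. It gives the time, the measured TCP pose, the force, the opening and the grip force at its end, in the units of the state.
- env.get_obs(): the state, without advancing time (a new reading comes with each control period).
- cams.camera(name): name is "scene" or "side" or "wrist"; returns (picture, depth): 480x640x3 uint8, blue, green, red; 480x640 float32, m along the optical axis (not along the pixel's ray), 0 where there is no reading.
- cams.camera_model(name): a dict with "fx", "fy", "cx", "cy" (pixels), "k1" (the pictures are not rectified: a ray, as slopes to the right and down, at radius r is drawn at 1 + k1 r^2 times it, then the intrinsics apply), "origin" and "attitude" of the camera in the world. Camera axes: x right, y down, z forward; pixel columns grow to the right and rows downward; lengths in m; the calibration is good to about 2 mm. A picture is of the moment at which its call begins: read the wrist's pose just before it. camera_model takes no time and is no camera call; for the wrist camera it gives the pose at the moment of the call.
- env.sign_off(): hands the job in; it is judged then, once.
The state is a dict: "time": time; "joint_pos": joint angles; "qvel": joint speeds; "effort": joint torques, N m; "position": TCP position; "tool_rot": TCP orientation; "wrist_force": force on the tool from outside, world axes, zero at the start; "wrist_torque": the same for the moment, N m; "gripper_width": finger opening in m; "grasp_force": force on a finger pad.
Only numpy, scipy, OpenCV 4.12 (cv2) and the standard library are available. Lean on these libraries where they do the work, as an engineer would, in place of code of your own. Each camera call takes 0.05 s, during which the arm holds its last target. There are 200 camera calls.

## Task

The filter wheel on the round grey unit has no markings, so its positions are counted from its end stop. Turn the wheel anticlockwise (seen from above) until it comes up gently against its end stop, then turn it back clockwise by exactly three clicks and leave it resting in that click. Do not force the stop, and leave the objective case, the filter cube and the cover glass box beside the unit where they stand.

Things in the scene. Friction and masses are not known exactly. Their poses are not given: they have to be found in the camera images.
- filter_unit: filter unit fixed to the table: upright round grey drum, diameter 140, 60 high, foot flange diameter 160, a light port front and back (diameter 38, reaching 90 from the axis). Origin on the drum's axis at the table top, z up, x through the ports. Stop and click ball sit unseen inside, clamped at any angle: drum and ports do not tell where stop and clicks are
- wheel: bare aluminium wheel on the drum, diameter 128, upper face 74 above the table. Origin on its axis at the table top; z up, the axis it turns about; x points to the knob. It clicks every 30 degrees: a sprung ball holds it firmest in the click, fading to nothing half-way, then it springs on into the next. Getting out of a click takes about 3 to 6 N at the knob
- hub (a point): centre of the wheel's flat dark hub (diameter 28), 77 above the table. Turned anticlockwise the wheel ends at a hard stop, under 2 degrees past its last click, home, where it stays when let go. Three clicks are 90 degrees clockwise from home. It starts 3 to 7 clicks clockwise of home. 10 to 12 N at the knob tell the stop from a click; over 18 N forces it
- knob: black crank knob on the wheel, upright pin of diameter 14, 44 high, 50 from the wheel's axis, from 78 to 122 above the table; spins freely on its own screw, so it can be pinched with any yaw and led round the axis. Origin at the centre of its underside, 78 above the table; z up
- objective_case: bystander: clear canister with black foot, diameter 39, 64 high, standing beside the unit. Origin at the centre of its underside
- filter_cube: bystander: black cube of 38 with a round window, beside the unit. Origin at the centre of its underside
- cover_glass_box: bystander: small white box, 33 x 33 x 21, beside the unit. Origin at the centre of its underside
Not all that is in view belongs to the job. Of the things like the filter_unit, leave any that is red; of the rest the larger one is meant.

How it is judged:
On the way:
1. the wheel is turned anticlockwise up to its end stop (within about 3.5 degrees of it) (distance between wheel_dog and stop_pin below 0.015 m), for 0.1 s.
At the end, for the whole second after the job is handed in: after it has been at the stop, the wheel rests in the third click clockwise from home: 90 degrees from home, within 5 degrees, standing still (distance between wheel_dog and stop_pin between 0.0627 and 0.0669 m and angular speed of wheel below 0.1 rad/s); the robot touches nothing.
It fails at once if the wheel is pressed against its stop with more than 25 N (about 20 N at the knob) (contact force between wheel_dog and stop_pin above 25 N).
It fails at once if the objective case is moved by more than 12 mm or tipped (distance of objective_case from where it was at the start of the episode above 0.012 m or angle between objective_case's own z axis and vertical above 0.3 rad).
It fails at once if the filter cube is moved by more than 12 mm or tipped (distance of filter_cube from where it was at the start of the episode above 0.012 m or angle between filter_cube's own z axis and vertical above 0.3 rad).
It fails at once if the cover glass box is moved by more than 12 mm or tipped (distance of cover_glass_box from where it was at the start of the episode above 0.012 m or angle between cover_glass_box's own z axis and vertical above 0.3 rad).
It also fails if it takes over 64 s, if anything falls off the work surface, if the arm or the gripper's body presses on something with over 40 N, if the wrist force passes 120 N, or if a joint passes its speed limit or range.

## Working session

There is one attempt and no reset: what is moved stays moved. The work goes in short steps, Python scripts to look and compute and a tool call to move; the robot and the scene stay as the last step left them, time stands still between calls to the robot, and variables do not carry over. Pictures are saved under pics/ and viewed, at most 10 in all, crops included, and the job is handed in when it is done.

Besides the shell and the picture viewer there is one more tool, called after "Request:" as name(argument=value, ...), one argument or row to a line, values as JSON. jog_arm: Moves the arm, as the interface text tells. Its arguments: {"type":"object","properties":{"steps":{"type":"array"},"grip":{"type":"number"},"grip_force":{"type":"number"}},"required":["steps"]}

```bash
mkdir -p pics; cat > h.py <<'E'
import numpy as np, cv2
from cell import env, cams
def ray(m,u,v):
    x=(u-m["cx"])/m["fx"]; y=(v-m["cy"])/m["fy"]; X,Y=x,y
    for _ in range(20):
        k=1+m["k1"]*(X*X+Y*Y); X,Y=x/k,y/k
    return np.array(m["origin"]), np.array(m["attitude"])@np.array([X,Y,1.])
def onz(m,u,v,z):
    o,d=ray(m,u,v); return o+d*(z-o[2])/d[2]
def bydepth(m,u,v,dep):
    o,d=ray(m,u,v); return o+d*dep
E
python3 - <<'E'
from h import *
o=env.get_obs(); print(o["time"],o["position"],o["wrist_force"])
for n in ["scene","side"]:
    p,d=cams.camera(n); cv2.imwrite(f"pics/{n}0.png",p); np.save(f"{n}0.npy",d); m=cams.camera_model(n); print(n,m)
E
```

```text
0.0 [0.17252538 0.62603289 0.19264394] [ 0.85931256  0.514091   -0.20327084]
scene {'fx': 500.56077235539436, 'fy': 500.56077235539436, 'cx': 321.3394188036435, 'cy': 239.1961987741403, 'k1': -0.06765258365087112, 'origin': array([ 0.21752747, -0.5116861 ,  0.61568194]), 'attitude': array([[ 0.829992  , -0.3638345 ,  0.42277387],
       [-0.55754332, -0.51931688,  0.64765379],
       [-0.01608518, -0.7732622 , -0.63388235]])}
side {'fx': 605.3651256116141, 'fy': 605.3651256116141, 'cx': 315.87619800884255, 'cy': 236.65051422711934, 'k1': -0.12456122130165202, 'origin': array([ 0.44154905, -0.44698369,  0.87460919]), 'attitude': array([[ 9.57240455e-01, -2.37592883e-01,  1.65046457e-01],
       [-2.89292727e-01, -7.87457923e-01,  5.44260726e-01],
       [ 6.54665172e-04, -5.68735125e-01, -8.22520473e-01]])}
```

View pics/scene0.png

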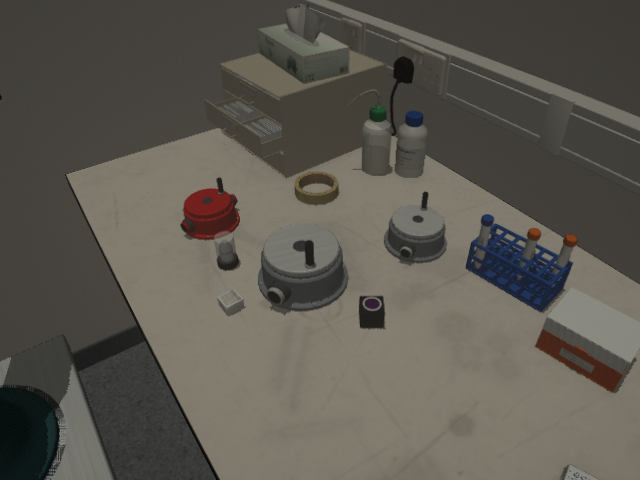

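View pics/side0.png

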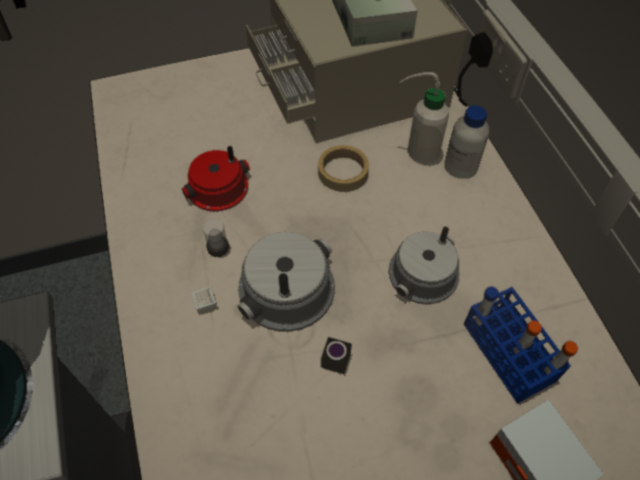

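Three units are in view in the scene picture. The red one at (210,213) is to be left, the small grey one is at (415,232), and the large grey one is at (303,262). The large grey one fits, being not red and the larger of the rest. In the side view its hub is at (285,265) and the knob top at about (283,277). The case, box and cube stand around it. I'll confirm with a crop and measure.

```bash
python3 - <<'E'
from h import *
from scipy.optimize import least_squares
crops=[]
for n,(u0,v0,u1,v1) in {"scene":(240,210,360,330),"side":(225,220,345,340)}.items():
    p=cv2.imread(f"pics/{n}0.png"); m=cams.camera_model(n); d=np.load(f"{n}0.npy")
    g=cv2.cvtColor(p,cv2.COLOR_BGR2GRAY)
    c=p[v0:v1,u0:u1]; crops.append(cv2.resize(c,None,fx=3.3,fy=3.3,interpolation=cv2.INTER_CUBIC))
    # depth points at wheel height -> circle fit
    P=np.array([[*bydepth(m,u,v,d[v,u]),u,v] for v in range(v0,v1) for u in range(u0,u1) if d[v,u]>0])
    w=P[(abs(P[:,2]-.0745)<.006)]
    h,_,=cv2.minEnclosingCircle((w[:,:2]*1000).astype(np.float32)),0
    k=P[(P[:,2]>.09)&(P[:,2]<.135)]; t=P[(P[:,2]>.117)&(P[:,2]<.135)]
    print(n,"wheel circ",h,"z",np.median(w[:,2]),"knob body",np.median(k[:,:5],axis=0).round(4),len(k),"top",t.mean(0).round(4),len(t))
    mk=np.zeros_like(g); 
    for q in w: mk[int(q[4]),int(q[3])]=255
    mk=cv2.morphologyEx(mk,cv2.MORPH_CLOSE,np.ones((9,9)))
    dk=((g<70)&(mk>0)).astype(np.uint8)
    nn,_,st,ce=cv2.connectedComponentsWithStats(dk)
    for i in range(1,nn):
        if st[i,4]>15: print(" dark",st[i],ce[i].round(1),onz(m,*ce[i],.077).round(4))
    e=cv2.findContours(mk,0,1)[0]; e=max(e,key=cv2.contourArea); el=cv2.fitEllipse(cv2.convexHull(e)); print(" ellipse",el,onz(m,*el[0],.074).round(4))
cv2.imwrite("pics/crop.png",np.hstack(crops))
E
```

```text
scene wheel circ ((539.6075439453125, 46.38227081298828), 65.84690856933594) z 0.07346542046636328 knob body [ 5.244e-01 -6.200e-03  1.094e-01  3.090e+02  2.500e+02] 166 top [ 5.260000e-01 -3.300000e-03  1.203000e-01  3.087500e+02  2.436154e+02] 52
 dark [293 240  20  11 122] [300.4 244.9] [0.5396 0.0462 0.077 ]
 dark [305 256  11  12  91] [309.8 260.8] [0.531  0.0037 0.077 ]
 ellipse ((301.0157470703125, 249.27435302734375), (50.912899017333984, 76.52114868164062), 86.48745727539062) [0.5362 0.0392 0.074 ]
side wheel circ ((538.7166137695312, 46.48535919189453), 65.80915069580078) z 0.07480066546157782 knob body [ 5.251e-01 -6.000e-03  1.144e-01  2.830e+02  2.815e+02] 154 top [ 5.256000e-01 -3.300000e-03  1.218000e-01  2.824028e+02  2.773472e+02] 72
 dark [277 257  16  15 186] [284.4 263.9] [0.5399 0.0456 0.077 ]
 dark [279 273   8   4  21] [282.8 275. ] [0.5322 0.0268 0.077 ]
 dark [280 286  10  11  50] [285.4 292.3] [ 0.5281 -0.0036  0.077 ]
 ellipse ((284.2829895019531, 266.7319641113281), (71.60731506347656, 82.0189437866211), 85.82299041748047) [0.5387 0.0425 0.074 ]
```

View pics/crop.png

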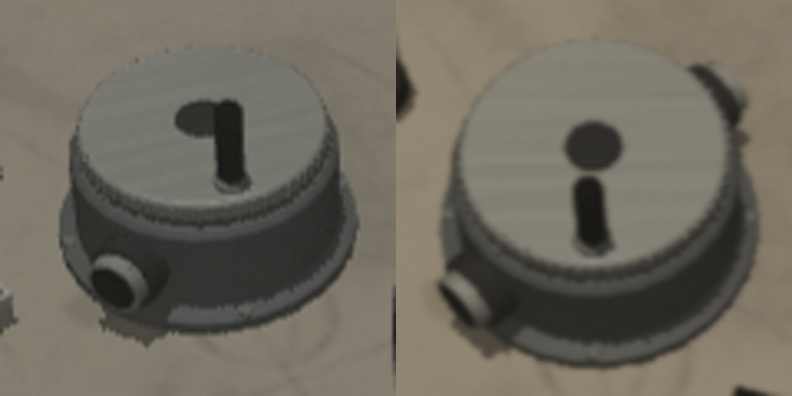

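The crop confirms the large grey unit. The hub is at (0.540, 0.046), and the knob top at (0.526, -0.003), 51 mm from it (50 expected), at about -106°.

```bash
python3 - <<'E'
from h import *
o=env.get_obs(); R=np.array(o["tool_rot"]); print(R.round(3)); print("y yaw",np.degrees(np.arctan2(R[1,1],R[0,1])), o["gripper_width"],o["position"])
E
```

```text
[[-0.964  0.266 -0.   ]
 [ 0.266  0.964 -0.002]
 [-0.    -0.002 -1.   ]]
y yaw 74.59765189590405 0.09193626356319784 [0.17253726 0.62613551 0.19272682]
```

```bash
python3 - <<'E'
from h import *
a=np.array([.173,.627]);b=np.array([.526,-.003]);L=np.linalg.norm(b-a);t=(b-a)/L
for n in ["scene","side"]:
    m=cams.camera_model(n); d=np.load(f"{n}0.npy")
    P=np.array([bydepth(m,u,v,d[v,u]) for v in range(0,480,3) for u in range(100,640,3) if d[v,u]>0])
    s=np.clip((P[:,:2]-a)@t,0,L); dist=np.linalg.norm(P[:,:2]-a-s[:,None]*t,axis=1)
    for z in (.05,.1,.15):
        q=P[(P[:,2]>z)]; dd=dist[P[:,2]>z]; i=dd.argmin(); print(n,z,dd[i].round(3),q[i].round(3), [ (r,(dd<r).sum()) for r in (.1,.2,.3)])
E
```

```text
scene 0.05 0.0 [0.521 0.006 0.074] [(0.1, np.int64(539)), (0.2, np.int64(600)), (0.3, np.int64(941))]
scene 0.1 0.002 [ 0.528 -0.004  0.121] [(0.1, np.int64(11)), (0.2, np.int64(11)), (0.3, np.int64(94))]
scene 0.15 0.286 [0.416 0.779 0.152] [(0.1, np.int64(0)), (0.2, np.int64(0)), (0.3, np.int64(12))]
side 0.05 0.0 [0.445 0.141 0.058] [(0.1, np.int64(751)), (0.2, np.int64(846)), (0.3, np.int64(1414))]
side 0.1 0.002 [ 0.523 -0.001  0.123] [(0.1, np.int64(14)), (0.2, np.int64(14)), (0.3, np.int64(114))]
side 0.15 0.302 [0.68  0.34  0.172] [(0.1, np.int64(0)), (0.2, np.int64(0)), (0.3, np.int64(0))]
```

Request:
jog_arm(
  steps=[
    {"tx": 19,"ty": -34,"wz": -5},
    {"tx": 19,"ty": -34,"wz": -5},
    {"tx": 19,"ty": -34,"wz": -5},
    {"tx": 19,"ty": -34,"wz": -5},
    {"tx": 19,"ty": -34,"wz": -5},
    {"tx": 19,"ty": -34,"wz": -5},
    {"tx": 19,"ty": -34,"wz": -5},
    {"tx": 19,"ty": -34,"wz": -5},
    {"tx": 19,"ty": -34,"wz": -5},
    {"tx": 19,"ty": -34,"wz": -5},
    {"tx": 19,"ty": -34,"wz": -5},
    {"tx": 19,"ty": -34,"wz": -5},
    {"tx": 19,"ty": -34,"wz": -5},
    {"tx": 19,"ty": -34,"wz": -5},
    {"tx": 19,"ty": -34,"wz": -5},
    {"tx": 19,"ty": -34,"wz": -5},
    {"tx": 19,"ty": -34,"wz": -5},
    {"tx": 19,"ty": -34,"wz": -5},
    {},
    {},
  ],
  grip=0.5,
  grip_force=30,
)

```text
$.steps[0]: bad value
```

Request:
jog_arm(
  steps=[
    {"tx": 19.0,"ty": -34.0,"tz": 0.0,"wx": 0.0,"wy": 0.0,"wz": -5.0},
    {"tx": 19.0,"ty": -34.0,"tz": 0.0,"wx": 0.0,"wy": 0.0,"wz": -5.0},
  ],
  grip=0.5,
  grip_force=30,
)

```text
time: 0.3
position: [0.2101, 0.5579, 0.1926]
tool_rot: [[-0.903, 0.43, -0.001], [0.43, 0.903, -0.001], [0.0, -0.001, -1.0]]
wrist_force: [0.7, -0.0, 0.1]
gripper_width: 0.0782
grasp_force: 0.0
```

Request:
jog_arm(
  steps=[
    {"tx": 19,"ty": -34,"tz": 0,"wx": 0,"wy": 0,"wz": -5},
    {"tx": 19,"ty": -34,"tz": 0,"wx": 0,"wy": 0,"wz": -5},
    {"tx": 19,"ty": -34,"tz": 0,"wx": 0,"wy": 0,"wz": -5},
    {"tx": 19,"ty": -34,"tz": 0,"wx": 0,"wy": 0,"wz": -5},
    {"tx": 19,"ty": -34,"tz": 0,"wx": 0,"wy": 0,"wz": -5},
    {"tx": 19,"ty": -34,"tz": 0,"wx": 0,"wy": 0,"wz": -5},
    {"tx": 19,"ty": -34,"tz": 0,"wx": 0,"wy": 0,"wz": -5},
    {"tx": 19,"ty": -34,"tz": 0,"wx": 0,"wy": 0,"wz": -5},
    {"tx": 19,"ty": -34,"tz": 0,"wx": 0,"wy": 0,"wz": -5},
    {"tx": 19,"ty": -34,"tz": 0,"wx": 0,"wy": 0,"wz": -5},
    {"tx": 19,"ty": -34,"tz": 0,"wx": 0,"wy": 0,"wz": -5},
    {"tx": 19,"ty": -34,"tz": 0,"wx": 0,"wy": 0,"wz": -5},
    {"tx": 19,"ty": -34,"tz": 0,"wx": 0,"wy": 0,"wz": -5},
    {"tx": 19,"ty": -34,"tz": 0,"wx": 0,"wy": 0,"wz": -5},
    {"tx": 19,"ty": -34,"tz": 0,"wx": 0,"wy": 0,"wz": -5},
    {"tx": 19,"ty": -34,"tz": 0,"wx": 0,"wy": 0,"wz": -5},
    {"tx": 12,"ty": -17,"tz": 0,"wx": 0,"wy": 0,"wz": -1},
    {"tx": 0,"ty": 0,"tz": 0,"wx": 0,"wy": 0,"wz": 0},
    {"tx": 0,"ty": 0,"tz": 0,"wx": 0,"wy": 0,"wz": 0},
  ],
)

```text
time: 2.2
position: [0.526, -0.002, 0.1931]
tool_rot: [[0.282, 0.959, -0.001], [0.959, -0.282, 0.0], [-0.0, -0.001, -1.0]]
wrist_force: [-0.0, 1.0, 0.1]
gripper_width: 0.0458
grasp_force: 0.0
```

Request:
jog_arm(
  steps=[
    {"tx": 0,"ty": -1,"tz": -20,"wx": 0,"wy": 0,"wz": 0},
    {"tx": 0,"ty": 0,"tz": -20,"wx": 0,"wy": 0,"wz": 0},
    {"tx": 0,"ty": 0,"tz": -20,"wx": 0,"wy": 0,"wz": 0},
    {"tx": 0,"ty": 0,"tz": -20,"wx": 0,"wy": 0,"wz": 0},
    {"tx": 0,"ty": 0,"tz": -13,"wx": 0,"wy": 0,"wz": 0},
    {"tx": 0,"ty": 0,"tz": 0,"wx": 0,"wy": 0,"wz": 0},
    {"tx": 0,"ty": 0,"tz": 0,"wx": 0,"wy": 0,"wz": 0},
  ],
)

```text
time: 2.9
position: [0.5267, -0.0027, 0.1009]
tool_rot: [[0.281, 0.96, 0.0], [0.96, -0.281, 0.0], [0.0, 0.0, -1.0]]
wrist_force: [0.4, 0.7, 1.1]
gripper_width: 0.0457
grasp_force: 0.0
```

Request:
jog_arm(
  steps=[
    {"tx": 0,"ty": 0,"tz": 0,"wx": 0,"wy": 0,"wz": 0},
    {"tx": 0,"ty": 0,"tz": 0,"wx": 0,"wy": 0,"wz": 0},
    {"tx": 0,"ty": 0,"tz": 0,"wx": 0,"wy": 0,"wz": 0},
    {"tx": 0,"ty": 0,"tz": 0,"wx": 0,"wy": 0,"wz": 0},
    {"tx": 0,"ty": 0,"tz": 0,"wx": 0,"wy": 0,"wz": 0},
    {"tx": 0,"ty": 0,"tz": 0,"wx": 0,"wy": 0,"wz": 0},
    {"tx": 0,"ty": 0,"tz": 0,"wx": 0,"wy": 0,"wz": 0},
    {"tx": 0,"ty": 0,"tz": 0,"wx": 0,"wy": 0,"wz": 0},
  ],
  grip=1,
  grip_force=25,
)

```text
time: 3.7
position: [0.5274, -0.0034, 0.1013]
tool_rot: [[0.283, 0.959, 0.001], [0.959, -0.283, 0.0], [0.001, 0.001, -1.0]]
wrist_force: [-0.8, 0.3, 5.2]
gripper_width: -0.0
grasp_force: 2.6
```

```bash
python3 - <<'E'
from h import *
c=[]
p,_=cams.camera("scene"); c.append(cv2.resize(p[150:330,210:410],(400,360)))
p,_=cams.camera("wrist"); c.append(cv2.resize(p,(400,300)))
p=np.zeros((360,800,3),np.uint8); p[:,:400]=c[0]; p[:300,400:]=c[1]; cv2.imwrite("pics/chk.png",p)
print(env.get_obs()["wrist_force"])
E
```

```text
[ 0.22222892 -0.24853062  5.81165071]
```

View pics/chk.png

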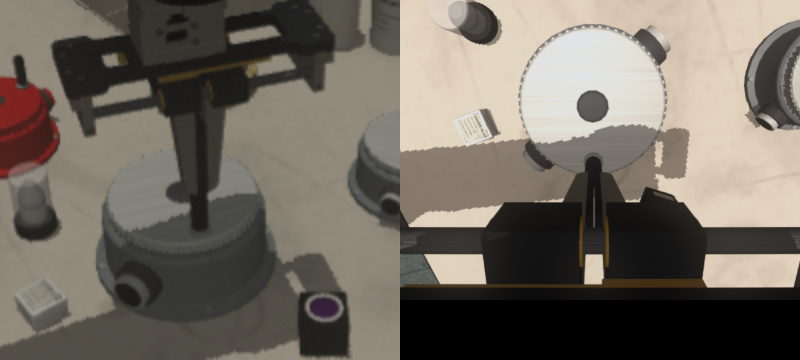

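The grasp looks unclear: the opening reads 0, and a dark strip stands in front of the fingers at (200,190). I'll enlarge it.

```bash
python3 - <<'E'
from h import *
c=[]
p,_=cams.camera("scene"); c.append(cv2.resize(p[190:280,265:355],(400,400),interpolation=cv2.INTER_CUBIC))
p,_=cams.camera("wrist"); c.append(cv2.resize(p[220:400,230:410],(400,400),interpolation=cv2.INTER_CUBIC))
o=np.hstack(c); o=np.clip(255*(o/255.)**.5,0,255).astype(np.uint8); cv2.imwrite("pics/chk2.png",o)
m=cams.camera_model("wrist"); print(m["origin"],np.array(m["attitude"]).round(3),env.get_obs()["gripper_width"])
E
```

```text
[0.54743028 0.06257123 0.29279446] [[ 0.959 -0.274 -0.068]
 [-0.282 -0.93  -0.237]
 [ 0.002  0.247 -0.969]] 0.0002929769607845241
```

View pics/chk2.png

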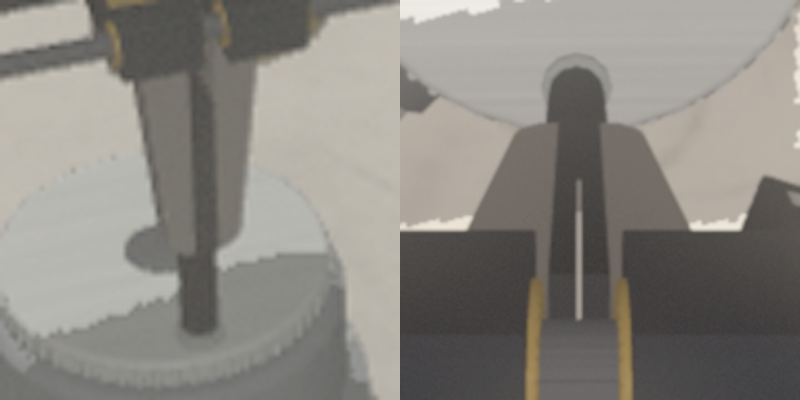

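```bash
cat >> h.py <<'E'
def proj(m,P):
    c=np.array(m["attitude"]).T@(np.array(P)-np.array(m["origin"])); x,y=c[:2]/c[2]; k=1+m["k1"]*(x*x+y*y)
    return np.array([m["cx"]+m["fx"]*x*k, m["cy"]+m["fy"]*y*k])
E
python3 - <<'E'
from h import *
print(env.get_obs()["position"])
for n,d0 in (("scene",(200,250)),("wrist",None),("side",None)):
    p,d=cams.camera(n); m=cams.camera_model(n)
    for nm,P in (("tip",(.527,-.0034,.087)),("grasp",(.527,-.0034,.106)),("knobtop",(.526,-.0033,.122)),("knobbot",(.526,-.0033,.078))):
        uv=proj(m,P).round().astype(int); print(n,nm,uv,end=" ")
        if 0<=uv[0]<640 and 0<=uv[1]<480: print(bydepth(m,*uv,d[uv[1],uv[0]]).round(3))
    if n!="wrist":
        u=proj(m,(.526,-.0033,.1)).round().astype(int)
        for v in range(u[1]-30,u[1]+26,4): print("   ",v,[bydepth(m,uu,v,d[v,uu]).round(3).tolist() for uu in (u[0]-4,u[0],u[0]+4)])
E
```

```text
[ 0.52735333 -0.00335713  0.1012968 ]
scene tip [310 259] [ 0.525 -0.007  0.092]
scene grasp [310 250] [ 0.524 -0.009  0.112]
scene knobtop [309 243] [ 0.522 -0.011  0.129]
scene knobbot [310 264] [ 0.523 -0.009  0.084]
    224 [[0.517, -0.01, 0.167], [0.522, -0.013, 0.166], [0.528, -0.014, 0.165]]
    228 [[0.516, -0.011, 0.16], [0.522, -0.012, 0.158], [0.528, -0.014, 0.157]]
    232 [[0.516, -0.011, 0.153], [0.522, -0.012, 0.151], [0.527, -0.015, 0.15]]
    236 [[0.516, -0.01, 0.145], [0.522, -0.012, 0.143], [0.527, -0.014, 0.142]]
    240 [[0.516, -0.009, 0.136], [0.521, -0.013, 0.137], [0.527, -0.015, 0.135]]
    244 [[0.516, -0.008, 0.128], [0.521, -0.011, 0.127], [0.527, -0.014, 0.126]]
    248 [[0.521, -0.0, 0.112], [0.524, -0.007, 0.115], [0.531, -0.008, 0.112]]
    252 [[0.521, 0.0, 0.103], [0.524, -0.006, 0.106], [0.531, -0.008, 0.104]]
    256 [[0.533, 0.022, 0.074], [0.523, -0.007, 0.098], [0.53, -0.008, 0.096]]
    260 [[0.527, 0.012, 0.075], [0.523, -0.007, 0.09], [0.53, -0.007, 0.087]]
    264 [[0.521, 0.002, 0.076], [0.523, -0.007, 0.082], [0.53, -0.007, 0.078]]
    2
[... 1001 characters left out ...]
014, 0.149], [0.525, -0.014, 0.145], [0.53, -0.015, 0.144]]
    279 [[0.519, -0.011, 0.132], [0.524, -0.014, 0.135], [0.53, -0.014, 0.132]]
    283 [[0.52, -0.002, 0.107], [0.524, -0.015, 0.125], [0.531, -0.006, 0.107]]
    287 [[0.519, -0.004, 0.098], [0.442, -0.447, 0.875], [0.531, -0.007, 0.097]]
    291 [[0.519, -0.001, 0.08], [0.524, -0.008, 0.091], [0.53, -0.006, 0.083]]
    295 [[0.518, -0.005, 0.077], [0.523, -0.007, 0.077], [0.529, -0.01, 0.078]]
    299 [[0.516, -0.01, 0.073], [0.522, -0.012, 0.074], [0.528, -0.014, 0.074]]
    303 [[0.515, -0.014, 0.068], [0.521, -0.015, 0.067], [0.528, -0.012, 0.058]]
    307 [[0.514, -0.017, 0.062], [0.52, -0.017, 0.059], [0.526, -0.019, 0.058]]
```

```bash
python3 - <<'E'
from h import *
p,d=cams.camera("wrist"); m=cams.camera_model("wrist")
P=np.array([[*bydepth(m,u,v,d[v,u]),u,v] for v in range(0,480,2) for u in range(0,640,2) if d[v,u]>0])
w=P[(np.hypot(P[:,0]-.54,P[:,1]-.06)<.035)&(P[:,4]<250)]; print("wheel z",np.percentile(w[:,2],[5,50,95]).round(4))
for v in range(232,400,6): print(v,[bydepth(m,u,v,d[v,u]).round(3).tolist() for u in (294,300,308,314,322)])
o=env.get_obs(); print(o["joint_pos"],o["wrist_force"],o["effort"])
E
```

```text
wheel z [0.0733 0.0745 0.0774]
232 [[0.525, 0.015, 0.074], [0.528, 0.015, 0.074], [0.532, 0.013, 0.074], [0.535, 0.012, 0.073], [0.54, 0.011, 0.075]]
238 [[0.523, 0.012, 0.073], [0.527, 0.011, 0.075], [0.531, 0.01, 0.074], [0.534, 0.009, 0.074], [0.539, 0.008, 0.075]]
244 [[0.522, 0.009, 0.074], [0.526, 0.008, 0.073], [0.53, 0.007, 0.077], [0.533, 0.006, 0.074], [0.538, 0.004, 0.074]]
250 [[0.522, 0.006, 0.074], [0.525, 0.005, 0.077], [0.53, 0.005, 0.082], [0.533, 0.004, 0.079], [0.537, 0.001, 0.075]]
256 [[0.52, 0.002, 0.074], [0.525, 0.004, 0.086], [0.53, 0.005, 0.094], [0.533, 0.004, 0.092], [0.536, -0.002, 0.077]]
262 [[0.519, -0.001, 0.075], [0.525, 0.005, 0.098], [0.53, 0.005, 0.103], [0.533, 0.004, 0.103], [0.535, -0.003, 0.082]]
268 [[0.518, -0.005, 0.074], [0.526, 0.005, 0.108], [0.53, 0.005, 0.113], [0.533, 0.004, 0.113], [0.535, -0.001, 0.099]]
274 [[0.517, -0.008, 0.074], [0.526, 0.005, 0.117], [0.53, 0.006, 0.125], [0.533, 0.006, 0.125], [0.535, 0.0, 0.112]]
280 [[0.524, 0.007, 0.13], [0.527, 0.006, 0.13], [0.53, 0.006, 0.133], [0.533, 0.006, 0.133], [0.536, 0.004, 0.129
[... 1805 characters left out ...]
.022, 0.228], [0.534, 0.022, 0.227], [0.535, 0.021, 0.226], [0.536, 0.021, 0.227], [0.538, 0.021, 0.227]]
382 [[0.532, 0.021, 0.228], [0.533, 0.021, 0.228], [0.535, 0.02, 0.227], [0.536, 0.02, 0.227], [0.537, 0.02, 0.228]]
388 [[0.532, 0.021, 0.229], [0.533, 0.02, 0.229], [0.534, 0.019, 0.228], [0.536, 0.019, 0.228], [0.537, 0.018, 0.228]]
394 [[0.532, 0.02, 0.229], [0.533, 0.019, 0.229], [0.534, 0.018, 0.228], [0.535, 0.019, 0.229], [0.537, 0.018, 0.229]]
[-0.5049523   0.41645924  0.55469217  2.01017898 -0.30387171  0.79384472
 -0.05975261] [-0.88051621  0.07892173  4.48594279] [ 2.47983111e-02 -3.71779847e+01  5.05254373e+00 -1.76602381e+01
 -5.78049116e-02 -1.66842327e-01 -1.18882006e-03]
```

Kinematics check out: the wheel reads 0.0745 in the wrist camera. The fingertips actually end at z≈0.124, at the knob top, so they closed above the knob. The fingers are about 35 mm shorter than stated. I'll open and check the tip height when open.

Request:
jog_arm(
  steps=[
    {"tx": 0,"ty": 0,"tz": 5,"wx": 0,"wy": 0,"wz": 0},
    {"tx": 0,"ty": 0,"tz": 0,"wx": 0,"wy": 0,"wz": 0},
    {"tx": 0,"ty": 0,"tz": 0,"wx": 0,"wy": 0,"wz": 0},
    {"tx": 0,"ty": 0,"tz": 0,"wx": 0,"wy": 0,"wz": 0},
    {"tx": 0,"ty": 0,"tz": 0,"wx": 0,"wy": 0,"wz": 0},
    {"tx": 0,"ty": 0,"tz": 0,"wx": 0,"wy": 0,"wz": 0},
  ],
  grip=0.5,
)

```text
time: 4.7
position: [0.5266, -0.0033, 0.1055]
tool_rot: [[0.282, 0.959, -0.0], [0.959, -0.282, -0.0], [-0.0, -0.0, -1.0]]
wrist_force: [-1.5, -0.4, -0.0]
gripper_width: 0.0454
grasp_force: 0.0
```

```bash
python3 - <<'E'
from h import *
o=env.get_obs(); print(o["position"],o["wrist_force"],o["gripper_width"]); R=np.array(o["tool_rot"]);T=np.array(o["position"])
c=[]
for n in ("wrist","scene","side"):
    p,d=cams.camera(n); m=cams.camera_model(n)
    P=np.array([bydepth(m,u,v,d[v,u]) for v in range(480) for u in range(640) if d[v,u]>0])
    q=(P-T)@R   # tool frame
    for s in (-1,1):
        f=q[(abs(q[:,0])<.014)&(s*q[:,1]>.019)&(s*q[:,1]<.045)&(q[:,2]<.015)&(q[:,2]>-.06)]
        print(n,s,len(f), np.percentile(f[:,2],[50,90,97,100]).round(4) if len(f) else "", np.median(f,0) if len(f) else "")
    if n=="scene": cv2.imwrite("pics/chk3.png",cv2.resize(p[150:290,230:390],(640,560)))
E
```

```text
[ 0.5265655  -0.00332936  0.10546552] [-1.5395555  -0.4254876  -0.04690235] 0.045444894786298234
wrist -1 1794 [-0.045  -0.0272 -0.0232 -0.0201] [ 0.00947772 -0.02409908 -0.04496109]
wrist 1 1795 [-0.0449 -0.0273 -0.0232 -0.0207] [ 0.00944348  0.02634424 -0.04486172]
scene -1 218 [-0.0414 -0.0255 -0.0221 -0.0202] [-0.00973894 -0.03070099 -0.04139896]
scene 1 251 [-0.0422 -0.0256 -0.0219 -0.0204] [-0.00960488  0.02622658 -0.04215086]
side -1 159 [-0.0422 -0.0266 -0.0231 -0.0204] [-0.01017502 -0.02968613 -0.04220186]
side 1 136 [-0.0418 -0.027  -0.0232 -0.0208] [-0.01041737  0.02813946 -0.04175429]
```

View pics/chk3.png

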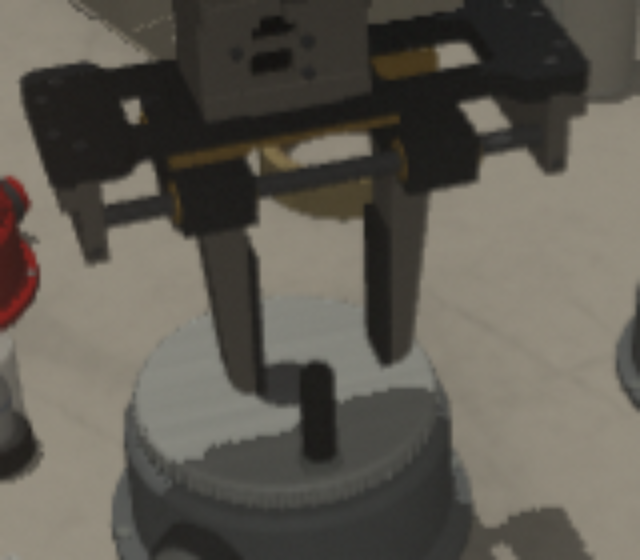

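The open fingers stand either side of the knob, at (318,410) in the crop, with their tips at z≈0.126 (20 mm behind the TCP). I'll go 37 mm lower and pinch.

Request:
jog_arm(
  steps=[
    {"tx": 0,"ty": 0,"tz": -10,"wx": 0,"wy": 0,"wz": 0},
    {"tx": 0,"ty": 0,"tz": -10,"wx": 0,"wy": 0,"wz": 0},
    {"tx": 0,"ty": 0,"tz": -10,"wx": 0,"wy": 0,"wz": 0},
    {"tx": 0,"ty": 0,"tz": -7,"wx": 0,"wy": 0,"wz": 0},
    {"tx": 0,"ty": 0,"tz": 0,"wx": 0,"wy": 0,"wz": 0},
    {"tx": 0,"ty": 0,"tz": 0,"wx": 0,"wy": 0,"wz": 0},
  ],
)

```text
time: 5.45
position: [0.5266, -0.0036, 0.0683]
tool_rot: [[0.283, 0.959, -0.0], [0.959, -0.283, -0.0], [-0.0, -0.0, -1.0]]
wrist_force: [0.0, 1.0, 0.5]
gripper_width: 0.046
grasp_force: 0.0
```

Request:
jog_arm(
  steps=[
    {"tx": 0,"ty": 0,"tz": 0,"wx": 0,"wy": 0,"wz": 0},
    {"tx": 0,"ty": 0,"tz": 0,"wx": 0,"wy": 0,"wz": 0},
    {"tx": 0,"ty": 0,"tz": 0,"wx": 0,"wy": 0,"wz": 0},
    {"tx": 0,"ty": 0,"tz": 0,"wx": 0,"wy": 0,"wz": 0},
    {"tx": 0,"ty": 0,"tz": 0,"wx": 0,"wy": 0,"wz": 0},
    {"tx": 0,"ty": 0,"tz": 0,"wx": 0,"wy": 0,"wz": 0},
  ],
  grip=1,
  grip_force=25,
)

```text
time: 6.05
position: [0.5268, -0.0033, 0.0688]
tool_rot: [[0.282, 0.959, 0.0], [0.959, -0.282, 0.0], [0.0, 0.0, -1.0]]
wrist_force: [0.0, 0.5, 0.9]
gripper_width: 0.0137
grasp_force: 25.0
```

```bash
cat > arc.py <<'E'
import sys,json,numpy as np
# arc.py a b n yaw(0/1) hold : rows along arc a->b degrees
a,b,n,y,h=map(float,sys.argv[1:6]); n=int(n)
R=50.; t=np.radians(np.linspace(a,b,n+1)); P=R*np.c_[np.cos(t),np.sin(t)]; Q=np.round(P-P[0],1); D=np.round(np.diff(Q,axis=0),1)
w=round((b-a)/n,2)*y
print(json.dumps([dict(tx=float(d[0]),ty=float(d[1]),tz=0,wx=0,wy=0,wz=w) for d in D]+[dict(tx=0,ty=0,tz=0,wx=0,wy=0,wz=0)]*int(h)))
E
python3 arc.py -105 -100 2 1 3; python3 arc.py -100 -70 10 1 3;python3 arc.py -70 -40 10 1 3;python3 arc.py -40 -10 10 1 3
```

```text
[{"tx": 2.1, "ty": -0.5, "tz": 0, "wx": 0, "wy": 0, "wz": 2.5}, {"tx": 2.2, "ty": -0.4, "tz": 0, "wx": 0, "wy": 0, "wz": 2.5}, {"tx": 0, "ty": 0, "tz": 0, "wx": 0, "wy": 0, "wz": 0}, {"tx": 0, "ty": 0, "tz": 0, "wx": 0, "wy": 0, "wz": 0}, {"tx": 0, "ty": 0, "tz": 0, "wx": 0, "wy": 0, "wz": 0}]
[{"tx": 2.6, "ty": -0.4, "tz": 0, "wx": 0, "wy": 0, "wz": 3.0}, {"tx": 2.6, "ty": -0.2, "tz": 0, "wx": 0, "wy": 0, "wz": 3.0}, {"tx": 2.6, "ty": -0.2, "tz": 0, "wx": 0, "wy": 0, "wz": 3.0}, {"tx": 2.6, "ty": 0.1, "tz": 0, "wx": 0, "wy": 0, "wz": 3.0}, {"tx": 2.6, "ty": 0.1, "tz": 0, "wx": 0, "wy": 0, "wz": 3.0}, {"tx": 2.6, "ty": 0.3, "tz": 0, "wx": 0, "wy": 0, "wz": 3.0}, {"tx": 2.6, "ty": 0.5, "tz": 0, "wx": 0, "wy": 0, "wz": 3.0}, {"tx": 2.6, "ty": 0.5, "tz": 0, "wx": 0, "wy": 0, "wz": 3.0}, {"tx": 2.5, "ty": 0.7, "tz": 0, "wx": 0, "wy": 0, "wz": 3.0}, {"tx": 2.5, "ty": 0.9, "tz": 0, "wx": 0, "wy": 0, "wz": 3.0}, {"tx": 0, "ty": 0, "tz": 0, "wx": 0, "wy": 0, "wz": 0}, {"tx": 0, "ty": 0, "tz": 0, "wx": 0, "wy": 0, "wz": 0}, {"tx": 0, "ty": 0, "tz": 0, "wx": 0, "wy": 0, "wz": 0}]
[{"tx": 2.4, 
[... 864 characters left out ...]
z": 0, "wx": 0, "wy": 0, "wz": 3.0}, {"tx": 1.5, "ty": 2.2, "tz": 0, "wx": 0, "wy": 0, "wz": 3.0}, {"tx": 1.2, "ty": 2.3, "tz": 0, "wx": 0, "wy": 0, "wz": 3.0}, {"tx": 1.2, "ty": 2.3, "tz": 0, "wx": 0, "wy": 0, "wz": 3.0}, {"tx": 1.1, "ty": 2.4, "tz": 0, "wx": 0, "wy": 0, "wz": 3.0}, {"tx": 0.9, "ty": 2.5, "tz": 0, "wx": 0, "wy": 0, "wz": 3.0}, {"tx": 0.8, "ty": 2.5, "tz": 0, "wx": 0, "wy": 0, "wz": 3.0}, {"tx": 0.6, "ty": 2.5, "tz": 0, "wx": 0, "wy": 0, "wz": 3.0}, {"tx": 0.5, "ty": 2.6, "tz": 0, "wx": 0, "wy": 0, "wz": 3.0}, {"tx": 0, "ty": 0, "tz": 0, "wx": 0, "wy": 0, "wz": 0}, {"tx": 0, "ty": 0, "tz": 0, "wx": 0, "wy": 0, "wz": 0}, {"tx": 0, "ty": 0, "tz": 0, "wx": 0, "wy": 0, "wz": 0}]
```

Request:
jog_arm(
  steps=[
    {"tx": 2.1,"ty": -0.5,"tz": 0,"wx": 0,"wy": 0,"wz": 2.5},
    {"tx": 2.2,"ty": -0.4,"tz": 0,"wx": 0,"wy": 0,"wz": 2.5},
    {"tx": 0,"ty": 0,"tz": 0,"wx": 0,"wy": 0,"wz": 0},
    {"tx": 0,"ty": 0,"tz": 0,"wx": 0,"wy": 0,"wz": 0},
    {"tx": 0,"ty": 0,"tz": 0,"wx": 0,"wy": 0,"wz": 0},
  ],
)

```text
time: 6.55
position: [0.5301, -0.0041, 0.0687]
tool_rot: [[0.198, 0.98, -0.002], [0.98, -0.198, 0.001], [0.0, -0.002, -1.0]]
wrist_force: [-3.8, -0.3, 5.6]
gripper_width: 0.0135
grasp_force: 25.0
```

Request:
jog_arm(
  steps=[
    {"tx": 2.6,"ty": -0.4,"tz": 0,"wx": 0,"wy": 0,"wz": 3.0},
    {"tx": 2.6,"ty": -0.2,"tz": 0,"wx": 0,"wy": 0,"wz": 3.0},
    {"tx": 2.6,"ty": -0.2,"tz": 0,"wx": 0,"wy": 0,"wz": 3.0},
    {"tx": 2.6,"ty": 0.1,"tz": 0,"wx": 0,"wy": 0,"wz": 3.0},
    {"tx": 2.6,"ty": 0.1,"tz": 0,"wx": 0,"wy": 0,"wz": 3.0},
    {"tx": 2.6,"ty": 0.3,"tz": 0,"wx": 0,"wy": 0,"wz": 3.0},
    {"tx": 2.6,"ty": 0.5,"tz": 0,"wx": 0,"wy": 0,"wz": 3.0},
    {"tx": 2.6,"ty": 0.5,"tz": 0,"wx": 0,"wy": 0,"wz": 3.0},
    {"tx": 2.5,"ty": 0.7,"tz": 0,"wx": 0,"wy": 0,"wz": 3.0},
    {"tx": 2.5,"ty": 0.9,"tz": 0,"wx": 0,"wy": 0,"wz": 3.0},
    {"tx": 0,"ty": 0,"tz": 0,"wx": 0,"wy": 0,"wz": 0},
    {"tx": 0,"ty": 0,"tz": 0,"wx": 0,"wy": 0,"wz": 0},
    {"tx": 0,"ty": 0,"tz": 0,"wx": 0,"wy": 0,"wz": 0},
  ],
)

```text
time: 7.85
position: [0.5564, -0.0029, 0.0688]
tool_rot: [[-0.317, 0.948, -0.0], [0.948, 0.317, -0.001], [-0.001, -0.001, -1.0]]
wrist_force: [-3.6, -2.4, 3.9]
gripper_width: 0.013
grasp_force: 25.0
```

Request:
jog_arm(
  steps=[
    {"tx": 2.4,"ty": 1.0,"tz": 0,"wx": 0,"wy": 0,"wz": 3.0},
    {"tx": 2.4,"ty": 1.0,"tz": 0,"wx": 0,"wy": 0,"wz": 3.0},
    {"tx": 2.3,"ty": 1.3,"tz": 0,"wx": 0,"wy": 0,"wz": 3.0},
    {"tx": 2.3,"ty": 1.3,"tz": 0,"wx": 0,"wy": 0,"wz": 3.0},
    {"tx": 2.2,"ty": 1.4,"tz": 0,"wx": 0,"wy": 0,"wz": 3.0},
    {"tx": 2.1,"ty": 1.6,"tz": 0,"wx": 0,"wy": 0,"wz": 3.0},
    {"tx": 2.0,"ty": 1.6,"tz": 0,"wx": 0,"wy": 0,"wz": 3.0},
    {"tx": 1.9,"ty": 1.8,"tz": 0,"wx": 0,"wy": 0,"wz": 3.0},
    {"tx": 1.9,"ty": 1.9,"tz": 0,"wx": 0,"wy": 0,"wz": 3.0},
    {"tx": 1.7,"ty": 1.9,"tz": 0,"wx": 0,"wy": 0,"wz": 3.0},
    {"tx": 0,"ty": 0,"tz": 0,"wx": 0,"wy": 0,"wz": 0},
    {"tx": 0,"ty": 0,"tz": 0,"wx": 0,"wy": 0,"wz": 0},
    {"tx": 0,"ty": 0,"tz": 0,"wx": 0,"wy": 0,"wz": 0},
  ],
)

```text
time: 9.15
position: [0.5788, 0.0111, 0.0688]
tool_rot: [[-0.748, 0.663, 0.002], [0.663, 0.748, -0.002], [-0.003, 0.0, -1.0]]
wrist_force: [0.4, -4.2, 1.7]
gripper_width: 0.0134
grasp_force: 25.0
```

```bash
for a in -40,-11 -11,19 19,49 49,79 79,109; do python3 arc.py ${a%,*} ${a#*,} 10 1 3|sed 's/, {"tx": 0, "ty": 0.*//; s/"tz": 0, "wx": 0, "wy": 0, //g'; done
```

```text
[{"tx": 1.6, "ty": 2.0, "wz": 2.9}, {"tx": 1.5, "ty": 2.0, "wz": 2.9}, {"tx": 1.3, "ty": 2.2, "wz": 2.9}, {"tx": 1.3, "ty": 2.2, "wz": 2.9}, {"tx": 1.1, "ty": 2.2, "wz": 2.9}, {"tx": 1.1, "ty": 2.3, "wz": 2.9}, {"tx": 0.9, "ty": 2.4, "wz": 2.9}, {"tx": 0.8, "ty": 2.4, "wz": 2.9}, {"tx": 0.6, "ty": 2.4, "wz": 2.9}, {"tx": 0.6, "ty": 2.5, "wz": 2.9}
[{"tx": 0.4, "ty": 2.6, "wz": 3.0}, {"tx": 0.3, "ty": 2.6, "wz": 3.0}, {"tx": 0.2, "ty": 2.6, "wz": 3.0}, {"tx": 0.0, "ty": 2.6, "wz": 3.0}, {"tx": -0.1, "ty": 2.6, "wz": 3.0}, {"tx": -0.3, "ty": 2.6, "wz": 3.0}, {"tx": -0.3, "ty": 2.6, "wz": 3.0}, {"tx": -0.6, "ty": 2.6, "wz": 3.0}, {"tx": -0.6, "ty": 2.5, "wz": 3.0}, {"tx": -0.8, "ty": 2.5, "wz": 3.0}
[{"tx": -0.9, "ty": 2.5, "wz": 3.0}, {"tx": -1.1, "ty": 2.4, "wz": 3.0}, {"tx": -1.1, "ty": 2.3, "wz": 3.0}, {"tx": -1.3, "ty": 2.3, "wz": 3.0}, {"tx": -1.4, "ty": 2.2, "wz": 3.0}, {"tx": -1.5, "ty": 2.1, "wz": 3.0}, {"tx": -1.7, "ty": 2.1, "wz": 3.0}, {"tx": -1.7, "ty": 1.9, "wz": 3.0}, {"tx": -1.8, "ty": 1.9, "wz": 3.0}, {"tx": -2.0, "ty": 1.8, "wz": 3.0}
[{"tx": -2.0, "ty": 1.7, "wz": 3.0}, {"tx": -2.1, "ty": 1.5, "wz": 3.0}, {"tx": -2.2, "ty": 1.5, "wz": 3.0}, {"tx": -2.3, "ty": 1.3, "wz": 3.0}, {"tx": -2.3, "ty": 1.2, "wz": 3.0}, {"tx": -2.4, "ty": 1.1, "wz": 3.0}, {"tx": -2.4, "ty": 0.9, "wz": 3.0}, {"tx": -2.5, "ty": 0.9, "wz": 3.0}, {"tx": -2.5, "ty": 0.7, "wz": 3.0}, {"tx": -2.6, "ty": 0.5, "wz": 3.0}
[{"tx": -2.6, "ty": 0.4, "wz": 3.0}, {"tx": -2.6, "ty": 0.3, "wz": 3.0}, {"tx": -2.6, "ty": 0.2, "wz": 3.0}, {"tx": -2.6, "ty": 0.0, "wz": 3.0}, {"tx": -2.6, "ty": -0.1, "wz": 3.0}, {"tx": -2.6, "ty": -0.3, "wz": 3.0}, {"tx": -2.6, "ty": -0.3, "wz": 3.0}, {"tx": -2.6, "ty": -0.6, "wz": 3.0}, {"tx": -2.5, "ty": -0.6, "wz": 3.0}, {"tx": -2.5, "ty": -0.8, "wz": 3.0}
```

Request:
jog_arm(
  steps=[
    {"tx": 1.6,"ty": 2.0,"tz": 0,"wx": 0,"wy": 0,"wz": 2.9},
    {"tx": 1.5,"ty": 2.0,"tz": 0,"wx": 0,"wy": 0,"wz": 2.9},
    {"tx": 1.3,"ty": 2.2,"tz": 0,"wx": 0,"wy": 0,"wz": 2.9},
    {"tx": 1.3,"ty": 2.2,"tz": 0,"wx": 0,"wy": 0,"wz": 2.9},
    {"tx": 1.1,"ty": 2.2,"tz": 0,"wx": 0,"wy": 0,"wz": 2.9},
    {"tx": 1.1,"ty": 2.3,"tz": 0,"wx": 0,"wy": 0,"wz": 2.9},
    {"tx": 0.9,"ty": 2.4,"tz": 0,"wx": 0,"wy": 0,"wz": 2.9},
    {"tx": 0.8,"ty": 2.4,"tz": 0,"wx": 0,"wy": 0,"wz": 2.9},
    {"tx": 0.6,"ty": 2.4,"tz": 0,"wx": 0,"wy": 0,"wz": 2.9},
    {"tx": 0.6,"ty": 2.5,"tz": 0,"wx": 0,"wy": 0,"wz": 2.9},
    {"tx": 0,"ty": 0,"tz": 0,"wx": 0,"wy": 0,"wz": 0},
    {"tx": 0,"ty": 0,"tz": 0,"wx": 0,"wy": 0,"wz": 0},
    {"tx": 0,"ty": 0,"tz": 0,"wx": 0,"wy": 0,"wz": 0},
  ],
)

```text
time: 10.45
position: [0.5915, 0.0341, 0.0689]
tool_rot: [[-0.976, 0.217, 0.006], [0.217, 0.976, -0.001], [-0.006, 0.0, -1.0]]
wrist_force: [6.8, -4.5, -2.8]
gripper_width: 0.0131
grasp_force: 25.0
```

Request:
jog_arm(
  steps=[
    {"tx": 1.0,"ty": 2.6,"tz": 0,"wx": 0,"wy": 0,"wz": 3.0},
    {"tx": 1.0,"ty": 2.6,"tz": 0,"wx": 0,"wy": 0,"wz": 3.0},
    {"tx": 0.2,"ty": 2.6,"tz": 0,"wx": 0,"wy": 0,"wz": 3.0},
    {"tx": 0.0,"ty": 2.6,"tz": 0,"wx": 0,"wy": 0,"wz": 3.0},
    {"tx": -0.1,"ty": 2.6,"tz": 0,"wx": 0,"wy": 0,"wz": 3.0},
    {"tx": -0.3,"ty": 2.6,"tz": 0,"wx": 0,"wy": 0,"wz": 3.0},
    {"tx": -0.3,"ty": 2.6,"tz": 0,"wx": 0,"wy": 0,"wz": 3.0},
    {"tx": -0.6,"ty": 2.6,"tz": 0,"wx": 0,"wy": 0,"wz": 3.0},
    {"tx": -0.6,"ty": 2.5,"tz": 0,"wx": 0,"wy": 0,"wz": 3.0},
    {"tx": -0.8,"ty": 2.5,"tz": 0,"wx": 0,"wy": 0,"wz": 3.0},
    {"tx": 0,"ty": 0,"tz": 0,"wx": 0,"wy": 0,"wz": 0},
    {"tx": 0,"ty": 0,"tz": 0,"wx": 0,"wy": 0,"wz": 0},
    {"tx": 0,"ty": 0,"tz": 0,"wx": 0,"wy": 0,"wz": 0},
  ],
)

```text
time: 11.75
position: [0.5911, 0.0617, 0.0689]
tool_rot: [[-0.954, -0.301, 0.006], [-0.301, 0.954, 0.001], [-0.006, -0.001, -1.0]]
wrist_force: [5.8, -1.3, -2.9]
gripper_width: 0.0136
grasp_force: 25.0
```

Request:
jog_arm(
  steps=[
    {"tx": -0.4,"ty": 2.5,"tz": 0,"wx": 0,"wy": 0,"wz": 3.0},
    {"tx": -0.6,"ty": 2.4,"tz": 0,"wx": 0,"wy": 0,"wz": 3.0},
    {"tx": -1.1,"ty": 2.3,"tz": 0,"wx": 0,"wy": 0,"wz": 3.0},
    {"tx": -1.3,"ty": 2.3,"tz": 0,"wx": 0,"wy": 0,"wz": 3.0},
    {"tx": -1.4,"ty": 2.2,"tz": 0,"wx": 0,"wy": 0,"wz": 3.0},
    {"tx": -1.5,"ty": 2.1,"tz": 0,"wx": 0,"wy": 0,"wz": 3.0},
    {"tx": -1.7,"ty": 2.1,"tz": 0,"wx": 0,"wy": 0,"wz": 3.0},
    {"tx": -1.7,"ty": 1.9,"tz": 0,"wx": 0,"wy": 0,"wz": 3.0},
    {"tx": -1.8,"ty": 1.9,"tz": 0,"wx": 0,"wy": 0,"wz": 3.0},
    {"tx": -2.0,"ty": 1.8,"tz": 0,"wx": 0,"wy": 0,"wz": 3.0},
    {"tx": 0,"ty": 0,"tz": 0,"wx": 0,"wy": 0,"wz": 0},
    {"tx": 0,"ty": 0,"tz": 0,"wx": 0,"wy": 0,"wz": 0},
    {"tx": 0,"ty": 0,"tz": 0,"wx": 0,"wy": 0,"wz": 0},
  ],
)

```text
time: 13.05
position: [0.5776, 0.0842, 0.0689]
tool_rot: [[-0.675, -0.738, 0.006], [-0.738, 0.675, 0.003], [-0.006, -0.003, -1.0]]
wrist_force: [6.7, 0.3, -3.7]
gripper_width: 0.0133
grasp_force: 25.0
```

Request:
jog_arm(
  steps=[
    {"tx": -1.0,"ty": 0.9,"tz": 0,"wx": 0,"wy": 0,"wz": 1.5},
    {"tx": -0.5,"ty": 0.4,"tz": 0,"wx": 0,"wy": 0,"wz": 0.7},
    {"tx": 0,"ty": 0,"tz": 0,"wx": 0,"wy": 0,"wz": 0},
    {"tx": 0,"ty": 0,"tz": 0,"wx": 0,"wy": 0,"wz": 0},
  ],
)

```text
time: 13.45
position: [0.5775, 0.0844, 0.069]
tool_rot: [[-0.647, -0.762, 0.008], [-0.762, 0.647, 0.002], [-0.007, -0.005, -1.0]]
wrist_force: [10.2, -1.3, -7.0]
gripper_width: 0.0131
grasp_force: 25.0
```

Request:
jog_arm(
  steps=[
    {"tx": -0.6,"ty": 0.5,"tz": 0,"wx": 0,"wy": 0,"wz": 0},
    {"tx": 0,"ty": 0,"tz": 0,"wx": 0,"wy": 0,"wz": 0},
    {"tx": 0,"ty": 0,"tz": 0,"wx": 0,"wy": 0,"wz": 0},
  ],
)

```text
time: 13.75
position: [0.5774, 0.0845, 0.069]
tool_rot: [[-0.647, -0.762, 0.009], [-0.762, 0.647, 0.001], [-0.007, -0.006, -1.0]]
wrist_force: [9.7, -1.9, -6.8]
gripper_width: 0.0131
grasp_force: 25.0
```

Request:
jog_arm(
  steps=[
    {"tx": -0.8,"ty": 0.7,"tz": 0,"wx": 0,"wy": 0,"wz": 0},
    {"tx": 0,"ty": 0,"tz": 0,"wx": 0,"wy": 0,"wz": 0},
    {"tx": 0,"ty": 0,"tz": 0,"wx": 0,"wy": 0,"wz": 0},
  ],
)

```text
time: 14.05
position: [0.5773, 0.0846, 0.069]
tool_rot: [[-0.648, -0.762, 0.011], [-0.762, 0.648, 0.001], [-0.008, -0.008, -1.0]]
wrist_force: [12.6, -2.5, -8.9]
gripper_width: 0.0133
grasp_force: 25.0
```

The stop is found: 11 N tangentially with no movement, at about 46°, five clicks from the start. Now I'll retrace the path clockwise.

Request:
jog_arm(
  steps=[
    {"tx": 1.4,"ty": -1.2,"tz": 0,"wx": 0,"wy": 0,"wz": 0},
    {"tx": 1.5,"ty": -1.3,"tz": 0,"wx": 0,"wy": 0,"wz": -2.2},
    {"tx": 2.0,"ty": -1.8,"tz": 0,"wx": 0,"wy": 0,"wz": -3},
    {"tx": 1.8,"ty": -1.9,"tz": 0,"wx": 0,"wy": 0,"wz": -3},
    {"tx": 1.7,"ty": -1.9,"tz": 0,"wx": 0,"wy": 0,"wz": -3},
    {"tx": 1.7,"ty": -2.1,"tz": 0,"wx": 0,"wy": 0,"wz": -3},
    {"tx": 1.5,"ty": -2.1,"tz": 0,"wx": 0,"wy": 0,"wz": -3},
    {"tx": 1.4,"ty": -2.2,"tz": 0,"wx": 0,"wy": 0,"wz": -3},
    {"tx": 1.3,"ty": -2.3,"tz": 0,"wx": 0,"wy": 0,"wz": -3},
    {"tx": 1.1,"ty": -2.3,"tz": 0,"wx": 0,"wy": 0,"wz": -3},
    {"tx": 0.6,"ty": -2.4,"tz": 0,"wx": 0,"wy": 0,"wz": -3},
    {"tx": 0.4,"ty": -2.5,"tz": 0,"wx": 0,"wy": 0,"wz": -3},
    {"tx": 0.8,"ty": -2.5,"tz": 0,"wx": 0,"wy": 0,"wz": -3},
    {"tx": 0.6,"ty": -2.5,"tz": 0,"wx": 0,"wy": 0,"wz": -3},
    {"tx": 0,"ty": 0,"tz": 0,"wx": 0,"wy": 0,"wz": 0},
    {"tx": 0,"ty": 0,"tz": 0,"wx": 0,"wy": 0,"wz": 0},
  ],
)

```text
time: 15.65
position: [0.5917, 0.0595, 0.0689]
tool_rot: [[-0.98, -0.201, 0.005], [-0.201, 0.98, 0.004], [-0.005, 0.003, -1.0]]
wrist_force: [3.9, 3.2, -1.8]
gripper_width: 0.0132
grasp_force: 25.0
```

Request:
jog_arm(
  steps=[
    {"tx": 0.6,"ty": -2.6,"tz": 0,"wx": 0,"wy": 0,"wz": -3},
    {"tx": 0.3,"ty": -2.6,"tz": 0,"wx": 0,"wy": 0,"wz": -3},
    {"tx": 0.3,"ty": -2.6,"tz": 0,"wx": 0,"wy": 0,"wz": -3},
    {"tx": 0.1,"ty": -2.6,"tz": 0,"wx": 0,"wy": 0,"wz": -3},
    {"tx": 0.0,"ty": -2.6,"tz": 0,"wx": 0,"wy": 0,"wz": -3},
    {"tx": -0.2,"ty": -2.6,"tz": 0,"wx": 0,"wy": 0,"wz": -3},
    {"tx": -1.0,"ty": -2.6,"tz": 0,"wx": 0,"wy": 0,"wz": -3},
    {"tx": -1.0,"ty": -2.6,"tz": 0,"wx": 0,"wy": 0,"wz": -3},
    {"tx": -0.6,"ty": -2.5,"tz": 0,"wx": 0,"wy": 0,"wz": -2.9},
    {"tx": -0.6,"ty": -2.4,"tz": 0,"wx": 0,"wy": 0,"wz": -2.9},
    {"tx": -0.8,"ty": -2.4,"tz": 0,"wx": 0,"wy": 0,"wz": -2.9},
    {"tx": 0,"ty": 0,"tz": 0,"wx": 0,"wy": 0,"wz": 0},
    {"tx": 0,"ty": 0,"tz": 0,"wx": 0,"wy": 0,"wz": 0},
  ],
)

```text
time: 16.95
position: [0.5902, 0.0296, 0.0689]
tool_rot: [[-0.933, 0.361, 0.007], [0.361, 0.933, 0.001], [-0.006, 0.004, -1.0]]
wrist_force: [7.3, -0.0, -4.0]
gripper_width: 0.0135
grasp_force: 25.0
```

Request:
jog_arm(
  steps=[
    {"tx": -0.9,"ty": -2.4,"tz": 0,"wx": 0,"wy": 0,"wz": -2.9},
    {"tx": -1.1,"ty": -2.3,"tz": 0,"wx": 0,"wy": 0,"wz": -2.9},
    {"tx": -1.1,"ty": -2.2,"tz": 0,"wx": 0,"wy": 0,"wz": -2.9},
    {"tx": -1.3,"ty": -2.2,"tz": 0,"wx": 0,"wy": 0,"wz": -2.9},
    {"tx": -1.3,"ty": -2.2,"tz": 0,"wx": 0,"wy": 0,"wz": -2.9},
    {"tx": -1.5,"ty": -2.0,"tz": 0,"wx": 0,"wy": 0,"wz": -2.9},
    {"tx": -1.6,"ty": -2.0,"tz": 0,"wx": 0,"wy": 0,"wz": -2.9},
    {"tx": -1.7,"ty": -1.9,"tz": 0,"wx": 0,"wy": 0,"wz": -3},
    {"tx": -1.3,"ty": -1.3,"tz": 0,"wx": 0,"wy": 0,"wz": -2},
    {"tx": 0,"ty": 0,"tz": 0,"wx": 0,"wy": 0,"wz": 0},
    {"tx": 0,"ty": 0,"tz": 0,"wx": 0,"wy": 0,"wz": 0},
    {"tx": 0,"ty": 0,"tz": 0,"wx": 0,"wy": 0,"wz": 0},
  ],
)

```text
time: 18.15
position: [0.5772, 0.0095, 0.0689]
tool_rot: [[-0.689, 0.725, 0.005], [0.725, 0.689, -0.0], [-0.004, 0.003, -1.0]]
wrist_force: [5.6, -1.9, -2.2]
gripper_width: 0.0132
grasp_force: 25.0
```

Request:
jog_arm(
  steps=[
    {"tx": 1.5,"ty": -0.1,"tz": 0,"wx": 0,"wy": 0,"wz": 0},
    {"tx": 0,"ty": 0,"tz": 0,"wx": 0,"wy": 0,"wz": 0},
    {"tx": 0,"ty": 0,"tz": 0,"wx": 0,"wy": 0,"wz": 0},
  ],
)

```text
time: 18.45
position: [0.5774, 0.0097, 0.0688]
tool_rot: [[-0.689, 0.724, 0.002], [0.724, 0.689, 0.0], [-0.001, 0.002, -1.0]]
wrist_force: [4.1, -2.1, 0.5]
gripper_width: 0.0131
grasp_force: 25.0
```

Request:
jog_arm(
  steps=[
    {"tx": 0,"ty": 0,"tz": 0,"wx": 0,"wy": 0,"wz": 0},
    {"tx": 0,"ty": 0,"tz": 0,"wx": 0,"wy": 0,"wz": 0},
    {"tx": 0,"ty": 0,"tz": 0,"wx": 0,"wy": 0,"wz": 0},
    {"tx": 0,"ty": 0,"tz": 0,"wx": 0,"wy": 0,"wz": 0},
    {"tx": 0,"ty": 0,"tz": 0,"wx": 0,"wy": 0,"wz": 0},
    {"tx": 0,"ty": 0,"tz": 10,"wx": 0,"wy": 0,"wz": 0},
    {"tx": 0,"ty": 0,"tz": 20,"wx": 0,"wy": 0,"wz": 0},
    {"tx": 0,"ty": 0,"tz": 30,"wx": 0,"wy": 0,"wz": 0},
    {"tx": 0,"ty": 0,"tz": 30,"wx": 0,"wy": 0,"wz": 0},
    {"tx": 0,"ty": 0,"tz": 30,"wx": 0,"wy": 0,"wz": 0},
    {"tx": -30,"ty": 0,"tz": 30,"wx": 0,"wy": 0,"wz": 0},
    {"tx": -40,"ty": 20,"tz": 0,"wx": 0,"wy": 0,"wz": 0},
    {"tx": -40,"ty": 20,"tz": 0,"wx": 0,"wy": 0,"wz": 0},
    {"tx": 0,"ty": 0,"tz": 0,"wx": 0,"wy": 0,"wz": 0},
    {"tx": 0,"ty": 0,"tz": 0,"wx": 0,"wy": 0,"wz": 0},
  ],
  grip=0.5,
)

```text
time: 19.95
position: [0.4666, 0.0499, 0.2197]
tool_rot: [[-0.69, 0.723, 0.002], [0.723, 0.69, 0.001], [-0.001, 0.002, -1.0]]
wrist_force: [0.3, 0.2, 0.1]
gripper_width: 0.0457
grasp_force: 0.0
```

```bash
python3 - <<'E'
from h import *
o=env.get_obs(); print(o["time"],o["position"],o["wrist_force"])
for n in ("scene","side"):
    p,d=cams.camera(n); m=cams.camera_model(n)
    P=np.array([bydepth(m,u,v,d[v,u]) for v in range(200,340) for u in range(220,360) if d[v,u]>0])
    P=P[np.hypot(P[:,0]-.54,P[:,1]-.046)<.064]
    k=P[(P[:,2]>.117)&(P[:,2]<.135)]; print(n,len(k),k.mean(0).round(4),"ang",np.degrees(np.arctan2(k[:,1].mean()-.0459,k[:,0].mean()-.54)))
    cv2.imwrite(f"pics/end_{n}.png",p)
E
```

```text
19.95 [0.46659152 0.04992998 0.21974957] [0.3400259  0.21297871 0.10060024]
scene 49 [0.574  0.0084 0.1201] ang -47.842404578662574
side 66 [0.5741 0.0093 0.1218] ang -47.042101608128306
```

View pics/end_scene.png

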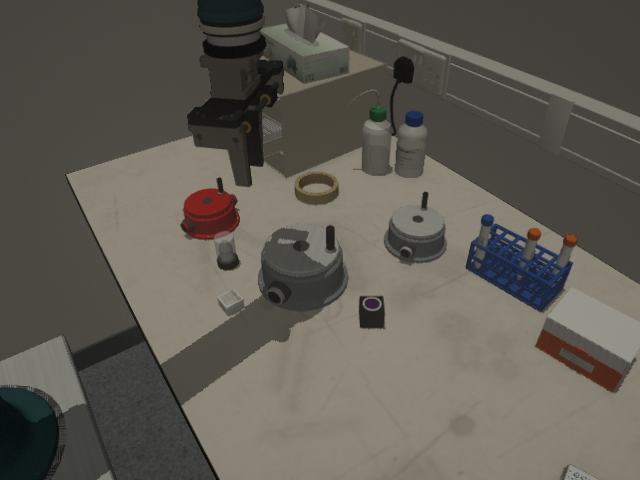

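The wheel rests with its knob at about -47°, which is 60° anticlockwise of the start (-106°) and so 90° clockwise of home (44°). The bystanders have not moved, and the gripper is clear of everything.

```bash
python3 -c "
from cell import env
print(env.sign_off())"
```

```text
the job is handed in; nothing more can be done
None
```

The wheel was turned anticlockwise to its end stop (about 11 N at the knob, five clicks from the start), then back three clicks, where it rests; the gripper is clear, the bystanders stand where they were, and the job is handed in at about 20 s.

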